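# Secure the thermometer case in its holder

## Task

Put the thermometer away securely: push the blue thermometer case along its holder until it is fully home against the end stop, then swing the hinged steel clip arm over it until it rests fully down in its catch, and only after that slide the orange lock knob along to its end stop, so that its tongue lies over the clip. Leave the case, the clip and the lock like that, and leave the jar, cup, spray bottle and tin standing where they are.

Things in the scene. Friction and masses are not known exactly. Their poses are not given: they have to be found in the camera images.
- holder: White plastic holder fixed on the glass shelf (shelf top 8 mm above the work surface). Plate spans x -86..60, y -110..90 mm, 6 mm thick. Origin: plate's underside, on the trough's centre line; z up. Trough along y: rails to z = 20 mm, inner faces at x = +-21.5, y -80..70. Clip hinged on the +x side, its steel catch (cheeks 30 mm apart, tops z = 36) at x = -48, y = 0; lock on the -x side.
- stop (a point): Middle of the inner face of the end stop that closes the trough's +y end: x = 0, y = +70, z = 21 mm in the holder's frame. White wall 55 mm wide, 12 mm thick, top at z = 36 mm. Axes as the holder's.
- case: Blue thermometer case, loose in the trough on the plate, 160 mm long along its y. Slim part 36 wide, 22 high (y -80..30); thick cap 38 wide, 34 high (y 30..80). Origin: centre of underside, mid-length. Starts 30 to 60 mm short of home, sticking out at the holder's -y end, cap in the clip's way. Home: cap's end face on the end stop, origin at y = -10 mm in the holder's frame.
- clip (a joint): Clip arm angle (rad) about an axis along the holder's y: 0 = closed, lying level across the case with its tip in the catch; about 1.57 = straight up; starts at 1.75 to 2.2, leaning outward to the holder's +x side. Stiff: it stays where it is left (about 1 N at mid-arm moves it).
- clip_hinge (a point): Hinge of the clip: on the axis at mid-width, at x = +40, y = 0, z = 35 mm in the holder's frame.
- clip_tip (a point): Upper face of the free end of the steel clip arm, at mid-width, 86 mm from the hinge. The arm is a flat steel strip 24 mm wide (along the holder's y) and 6 mm thick, with a nose 16 mm long bent down at its tip. Closed, its top face is at z = 38 mm in the holder's frame and this point at x = -46, y = 0.
- lock (a joint): Travel of the orange lock (m): 0 = unlocked end, 0.045 = end stop, locked, tongue over the clip's tip. Grows towards the holder's +y. Starts at 0 to 0.012. Sliding friction about 1.5 N.
- lock_top (a point): Top centre of the orange lock knob, at x = -66, y = -78 + travel, z = 63 mm in the holder's frame. Knob 20 mm (x) by 14 mm (y) in its upper 20 mm, below that a block 24 mm (x) by 18 mm (y) down to the plate; a flat tongue 4 mm thick at z = 39 to 43 mm reaches 52 mm from the knob's centre towards +y.
- jar: Closed white pill jar, 56 mm across, 80 mm high, loose, standing. Origin: centre of the underside. Not to be disturbed.
- cup: Clear plastic measuring cup, 60 mm across, 62 mm high, loose, standing. Origin: centre of the underside. Not to be disturbed.
- spray: Green nasal spray bottle with a narrow nozzle, 42 mm across, 104 mm high, loose, standing. Origin: centre of the underside. Not to be disturbed.
- tin: Flat round aluminium tin with a press lid, 75 mm across, 26 mm high, loose. Origin: centre of the underside. Not to be disturbed.

How it is judged:
On the way, in this order (a step that is already met when the one before it is completed fails the run):
1. the case is fully home (within 4 mm of the end stop) (y of case in the frame of holder above -0.014 m), for 0.2 s.
2. then the clip is down in its catch (within 0.06 rad), the case still home (y of case in the frame of holder above -0.014 m and value of joint clip below 0.06 rad), for 0.2 s.
3. then the lock is at its end stop (within 3 mm) (all of step 2 and value of joint lock above 0.042 m), for 0.2 s.
At the end, for the whole second after the job is handed in: The case lies flat (within 0.1 rad) in the trough at rest, within 4 mm of its end stop; the clip arm is within 0.06 rad of closed; the lock is within 3 mm of its end stop; jar, cup, spray bottle and tin are upright (within 0.2 rad) and within 30 mm of where they stood (all of step 3 and angle between case's own z axis and vertical below 0.1 rad and linear speed of case below 0.01 m/s and distance of each of jar, cup, spray, tin from where it was at the start of the episode below 0.03 m and angle between each of jar, cup, spray, tin's own z axis and vertical below 0.2 rad); the robot touches nothing.
It fails at once if the jar is shifted by more than 30 mm or tipped over (distance of jar from where it was at the start of the episode above 0.03 m or angle between jar's own z axis and vertical above 0.35 rad).
It fails at once if the cup is shifted by more than 30 mm or tipped over (distance of cup from where it was at the start of the episode above 0.03 m or angle between cup's own z axis and vertical above 0.35 rad).
It fails at once if the spray is shifted by more than 30 mm or tipped over (distance of spray from where it was at the start of the episode above 0.03 m or angle between spray's own z axis and vertical above 0.35 rad).
It fails at once if the tin is shifted by more than 30 mm or tipped over (distance of tin from where it was at the start of the episode above 0.03 m or angle between tin's own z axis and vertical above 0.35 rad).
It also fails if it takes over 48 s, if anything falls off the work surface, if the arm or the gripper's body presses on something with over 40 N, if the wrist force passes 120 N, or if a joint passes its speed limit or range.

## Robot

A 6-joint arm with a two-finger parallel gripper is mounted at the origin on the work surface. World frame = base frame: x ahead of the robot, y to its left, z up, the work surface at z = 0. Lengths are in m, angles in rad, forces in N, time in s.
With the tool pointing down it reaches from about 0.375 to 0.975 m from the base axis. Payload 3.8 kg.
Tool frame: the origin (TCP) lies midway between the tips of the shut fingers; the grasp point (between the pads) lies 19 mm behind it; z points along the fingers, y is the direction in which the jaws open and shut (so a half turn about z gives the same grasp; the last joint's range is limited). The gripper opens to 85 mm and grips with 20 to 120 N. Pads are 22 mm wide; open, the fingers measure 114 mm over their backs; the gripper's body (76 mm by 85 mm) begins 54 mm behind the grasp point. The pads swing forward as they close: fully open they stand 13 mm farther back than shut.
Start: joints at [-1.37, 0.264, 1.604, -0, 1.274, -0.037], TCP at [0.159, -0.656, 0.231] pointing down, gripper open.
Joint ranges: [-2.63, 2.63], [-0.94, 2.18], [0.31, 2.57], [-1.31, 4.45], [0, 2.66], [-2.55, 2.55]. Speed limits (rad/s): [2.57, 2.57, 3.14, 3.14, 3.14, 3.14].

## Interface

Orientations are given as a rotation vector (axis times angle).
In Python, from workcell import bot gives the robot as it stands.
- The arm moves only by the tool drive_tool, never from a script. Its argument "deltas" is a list of rows, each an object with "hand": the opening, from 0 (shut) to 1 (fully open); "offset": the shift along the world's x, y, z in cm, a list of three; "angular": the turn, a rotation vector about the world's x, y, z in degrees, a list of three. A call has 1 to 8 rows; each row is the pose to reach, as a shift and turn from the pose commanded when the call began; what a row does not reach only later rows make up. A row lasts 1/8 s, in which the tool goes at most 62.5 mm and 10.7 degrees, less where a joint would pass 70% of its speed; a pose out of reach is approached as far as the arm can. A call with a gripper value outside its range is refused whole. The fingers move at their own pace and stop on an object; "force" is the grip in N (left out, the last holds). Time passes only in rows, so rows that repeat a pose let the fingers close. It gives the time, the measured TCP pose, the force and the opening at its end, in the units of the state.
- bot.read_state(): the state, without advancing time (a new reading comes with each control period).
- bot.read_camera(name): name is "scene" or "top" or "wrist"; returns a dict with "frame" (384x512x3 uint8, blue, green, red), "mtx" (3x3 intrinsics, pixels), "R" (3x3) and "t" (3): a world point X has camera coordinates R X + t. Camera axes: x right, y down, z forward; pixel columns grow to the right and rows downward; lengths in m; the calibration is good to about 2 mm. The wrist camera is an equidistant fisheye: a pixel r from the principal point sees the ray r / f radians off the axis. A picture is of the moment at which its call begins. There is no depth.
- bot.finish_job(): hands the job in, once; it reports no verdict.
The state is a dict: "time": time; "q": joint angles; "joint_vel": joint speeds; "joint_torque": joint torques, N m; "tool_pos": TCP position; "tcp_rot": TCP orientation; "wrist_force": force on the tool from outside, world axes, zero at the start; "torque": the same for the moment, N m; "width": opening from 0.0 (shut) to 1.0 (fully open).
Only numpy, scipy, OpenCV 4.12 (cv2) and the standard library are available. Lean on these libraries where they do the work, as an engineer would, in place of code of your own. Each camera call takes 0.05 s, during which the arm holds its last target. There are 200 camera calls.

## Working session

There is one attempt and no reset: what is moved stays moved. The work goes in short steps, Python scripts to look and compute and a tool call to move; the robot and the scene stay as the last step left them, time stands still between calls to the robot, and variables do not carry over. Pictures are saved under pics/ and viewed, about 8 in all and at most 12, crops included, and the job is handed in when it is done.

Besides the shell and the picture viewer there is one more tool, called after "Call:" as name([rows], argument=value, ...), one row to a line, values as JSON. drive_tool: Moves the arm, as the interface text tells. Its arguments: {"type":"object","properties":{"deltas":{"type":"array"},"force":{"type":"number"}},"required":["deltas"]}

```bash
mkdir -p pics; python3 - <<'E'
from workcell import bot
import cv2,pickle
d={}
for n in("scene","top"):
    c=bot.read_camera(n); d[n]=c; cv2.imwrite(f"pics/{n}0.png",cv2.resize(c["frame"],None,fx=1.5,fy=1.5,interpolation=cv2.INTER_CUBIC))
    print(n,c["mtx"],c["R"],c["t"])
pickle.dump(d,open("c0.pkl","wb"))
s=bot.read_state();print(s)
E
```

```text
scene [[410.54115937   0.         253.06648186]
 [  0.         410.54115937 194.1732002 ]
 [  0.           0.           1.        ]] [[ 0.65482172  0.75570086 -0.01116786]
 [ 0.51405202 -0.4561657  -0.72640441]
 [-0.55403884  0.46992453 -0.68717676]] [-0.40666317 -0.24142923  1.17896803]
top [[433.03694691   0.         257.92835163]
 [  0.         433.03694691 189.99187879]
 [  0.           0.           1.        ]] [[ 0.01850291 -0.99976322  0.01145231]
 [-0.98624534 -0.02013201 -0.16405739]
 [ 0.16424911 -0.00825925 -0.98638431]] [0.01928577 0.55501782 0.85616857]
{'time': 0.1, 'q': array([-1.36990354e+00,  2.64702900e-01,  1.60527388e+00, -1.39594910e-05,
        1.27371196e+00, -3.69087876e-02]), 'joint_vel': array([-0.00060033, -0.00190504, -0.00276311,  0.00093077, -0.00051885,
        0.00129493]), 'joint_torque': array([ 3.08442059e-04, -5.16707253e+01, -3.68591738e+01, -9.20209914e-05,
        6.26704772e-03,  3.64183563e-05]), 'tool_pos': array([ 0.15885912, -0.65533796,  0.23004995]), 'tcp_rot': array([-3.11733784e+00, -3.72417033e-01,  2.90355182e-04]), 'wrist_force': array([ 0.41335905, -0.13717413, -0.01520753]), 'torque': array([-0.0211898 , -0.01635807, -0.0149588 ]), 'width': 0.9995640718511888}
```

View pics/scene0.png

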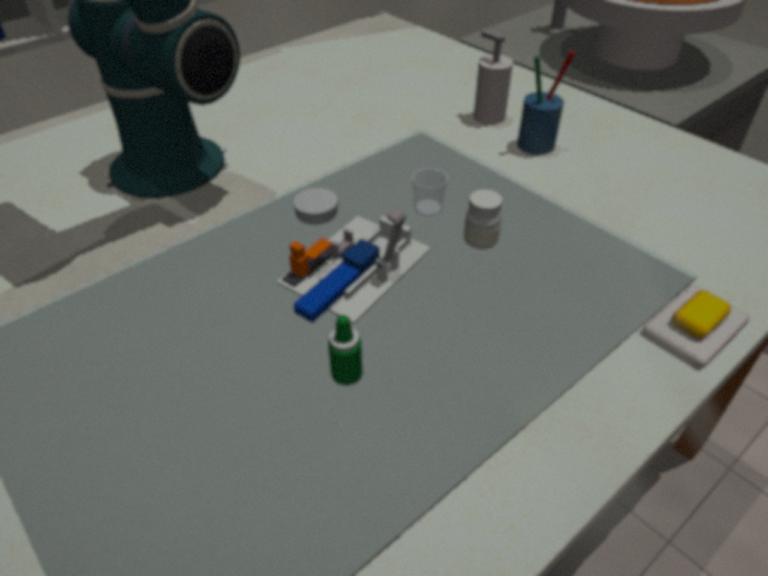

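View pics/top0.png

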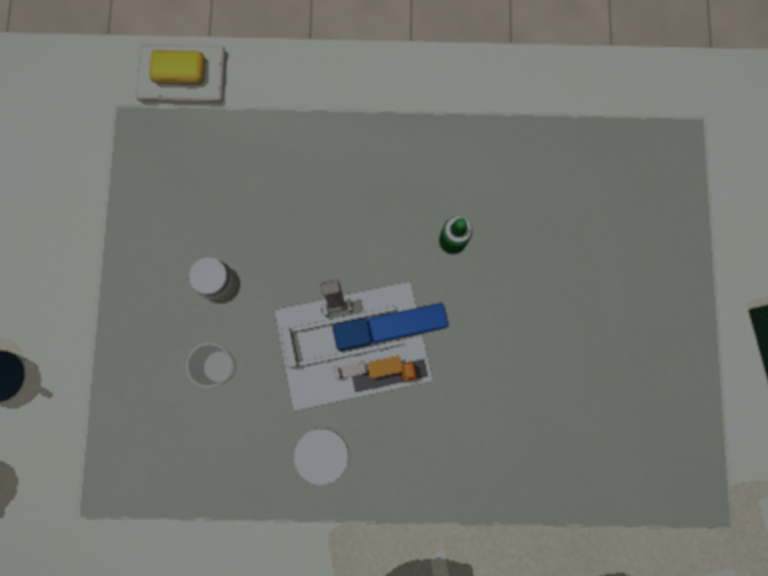

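The top view shows the holder with plate corners near (275,310), (412,284), (430,380) and (293,409) in 1.5x pixels. The clip leans up at (332,290), the case end is at (447,316) and the orange knob at (409,371). Jar and cup are on the left, the tin below, the spray above right. I'll enlarge for precise corners.

```bash
python3 - <<'E'
import cv2,pickle
d=pickle.load(open("c0.pkl","rb"))
f=d["top"]["frame"][180:280,175:307]; f=cv2.convertScaleAbs(f,alpha=1.3)
cv2.imwrite("pics/topcrop.png",cv2.resize(f,None,fx=6,fy=6,interpolation=cv2.INTER_CUBIC))
E
```

```text
(no output)
```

View pics/topcrop.png

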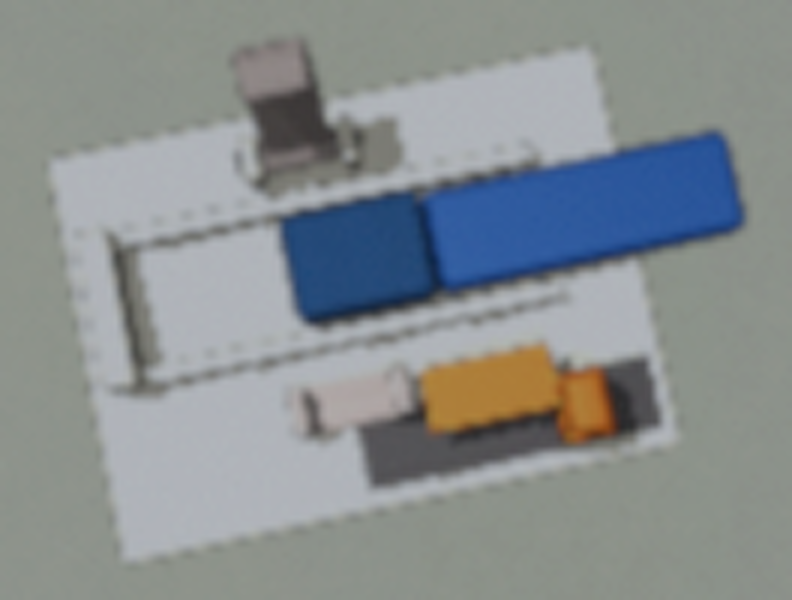

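The crop shows the plate corners at (52,160), (590,47), (678,437) and (125,560). The case's slim end edge runs (722,132)-(742,225), the cap's front edge (283,215)-(307,320). The knob top is around (590,403) and the clip's free end around (270,65).

```bash
cat > h.py <<'E'
import numpy as np, pickle
def ray(c,u,v,z):
    r=c["R"].T@np.linalg.inv(c["mtx"])@[u,v,1]; o=-c["R"].T@c["t"]
    return o+r*(z-o[2])/r[2]
def proj(c,X):
    p=c["mtx"]@(c["R"]@X+c["t"]); return p[:2]/p[2]
def H(z,*a): # holder->world
    h=np.load("holder.npy"); 
    return None
class Hold:
    def __init__(s,x,y,th): s.o=np.array([x,y,.008]); s.th=th; k,l=np.cos(th),np.sin(th); s.R=np.array([[k,-l,0],[l,k,0],[0,0,1]])
    def w(s,p): return s.o+s.R@(np.array(p)/1000)
    def h(s,P): return s.R.T@(np.array(P)-s.o)*1000
E
python3 - <<'E'
from h import *
from scipy.optimize import least_squares
d=pickle.load(open("c0.pkl","rb")); t=d["top"]
P=lambda u,v,z: ray(t,u/6+175-.4,v/6+180-.4,z)
W=np.array([P(52,160,.014),P(590,47,.014),P(678,437,.014),P(125,560,.014)])
L=[(60,90,6),(60,-110,6),(-86,-110,6),(-86,90,6)]
f=lambda q:np.ravel([Hold(*q).w(l)[:2]-w[:2] for l,w in zip(L,W)])
r=least_squares(f,[.4,0,0],x_scale=.1); print(r.x,r.fun*1000)
np.save("q.npy",r.x); h=Hold(*r.x)
for n,a in dict(end1=(722,132,.036),end2=(742,225,.036),cap1=(283,215,.048),cap2=(307,320,.048),knob=(588,405,.071),stopA=(118,240,.044),stopB=(142,388,.044)).items(): print(n,h.h(P(*a)).round(1))
for k in [1.75,1.9,2,2.1,2.2]:
    c,s=np.cos(k),np.sin(k); p=proj(t,h.w([40-86*c+3*s,0,35+86*s+3*c])); print(k,((p-[174.6,179.6])*6).round())
for n,u,v,z in [("jar",207,275,.088),("cup",210,365,.07),("spray",459,227,.112),("tin",321,457,.034)]: X=ray(t,u/1.5,v/1.5,z); print(n,X.round(3),h.h(X).round())
s=d["scene"]
for l in L: print((proj(s,h.w(l))*1.5).round())
E
```

```text
[0.48455091 0.08974746 0.2310095 ] [ 1.07937074  2.23095291  2.0587854  -1.10184967 -1.65682807 -1.82059794
 -1.48132807  0.6914947 ]
end1 [  15.7 -145.3   28. ]
end2 [ -17.6 -144.8   28. ]
cap1 [17.8  9.9 40. ]
cap2 [-19.1   9.   40. ]
knob [-67.8 -77.2  63. ]
stopA [21.7 67.1 36. ]
stopB [-29.6  68.6  36. ]
1.75 [271.  57.]
1.9 [264.  21.]
2 [260.  -1.]
2.1 [256. -21.]
2.2 [253. -38.]
jar [0.556 0.268 0.088] [110. 158.  80.]
cup [0.439 0.262 0.07 ] [ -5. 178.  62.]
spray [ 0.622 -0.062  0.112] [  99. -179.  104.]
tin [0.32  0.114 0.034] [-155.   62.   26.]
[430. 247.]
[353. 322.]
[275. 281.]
[357. 215.]
```

Call:
drive_tool([
  {"hand":0,"offset":[6,9,0],"angular":[0,0,10]},
  {"hand":0,"offset":[9,14,0],"angular":[0,0,20]},
  {"hand":0,"offset":[12,19,0],"angular":[0,0,30]},
  {"hand":0,"offset":[15,24,0],"angular":[0,0,40]},
  {"hand":0,"offset":[18,29,0],"angular":[0,0,50]},
  {"hand":0,"offset":[21,34,0],"angular":[0,0,60]},
  {"hand":0,"offset":[24,39,0],"angular":[0,0,70]},
  {"hand":0,"offset":[27,43,0],"angular":[0,0,80]},
], force=60)

```text
time: 1.1
tool_pos: [0.4248, -0.2305, 0.2311]
tcp_rot: [2.144, 2.296, -0.0]
wrist_force: [1.4, -0.1, -0.2]
width: -0.0
```

```bash
cat > go.py <<'E'
import sys
from h import *
from workcell import bot
from scipy.spatial.transform import Rotation as Rr
h=Hold(*np.load("q.npy")); s=bot.read_state(); p=s["tool_pos"]
X=Rr.from_rotvec(s["tcp_rot"]).as_matrix()
print("t",round(s["time"],2),"hold",h.h(p).round(1),"F_hold",(h.R.T@s["wrist_force"]).round(1),"yaw-hold deg",round(np.degrees(np.arctan2(X[1,0],X[0,0])-h.th),1),"axis",X[:,2].round(3),"w",round(s["width"],2))
for a in sys.argv[1:]:
    t=[float(v) for v in a.split(",")]; print(a,((h.w(t)-p)*100).round(2))
E
python3 go.py 0,-170,70 0,-170,12 0,-110,12
```

```text
t 1.1 hold [-131.5 -298.   223.1] F_hold [ 1.4 -0.4 -0.2] yaw-hold deg 80.7 axis [ 0. -0. -1.] w -0.0
0,-170,70 [  9.87  15.47 -15.31]
0,-170,12 [  9.87  15.47 -21.11]
0,-110,12 [  8.5   21.32 -21.11]
```

Call:
drive_tool([
  {"hand":0,"offset":[3.2,4.9,0],"angular":[0,0,9]},
  {"hand":0,"offset":[6.4,9.8,-3],"angular":[0,0,9]},
  {"hand":0,"offset":[9.5,14.6,-7],"angular":[0,0,9]},
  {"hand":0,"offset":[9.5,14.6,-12],"angular":[0,0,9]},
  {"hand":0,"offset":[9.5,14.6,-17],"angular":[0,0,9]},
  {"hand":0,"offset":[9.5,14.6,-17],"angular":[0,0,9]},
])

```text
time: 1.85
tool_pos: [0.5145, -0.0851, 0.0565]
tcp_rot: [-1.957, -2.445, 0.008]
wrist_force: [-1.3, 0.8, 0.8]
width: 0.001
```

```bash
python3 go.py 0,-172,14 0,-160,14 0,-150,14 0,-110,14 ; python3 - <<'E'
from workcell import bot
import cv2,numpy as np
a=bot.read_camera("top")["frame"][180:300,165:325];b=bot.read_camera("wrist")["frame"]
a=cv2.resize(a,(512,384),interpolation=cv2.INTER_CUBIC)
cv2.imwrite("pics/p1.png",np.hstack([cv2.resize(a,(400,300)),cv2.resize(b,(400,300))]))
E
```

```text
t 1.85 hold [ -10.9 -177.    48.5] F_hold [-1.1  1.1  0.8] yaw-hold deg 89.4 axis [-0.011  0.002 -1.   ] w 0.0
0,-172,14 [ 0.94  0.74 -3.45]
0,-160,14 [ 0.67  1.91 -3.45]
0,-150,14 [ 0.44  2.88 -3.45]
0,-110,14 [-0.48  6.77 -3.45]
```

View pics/p1.png

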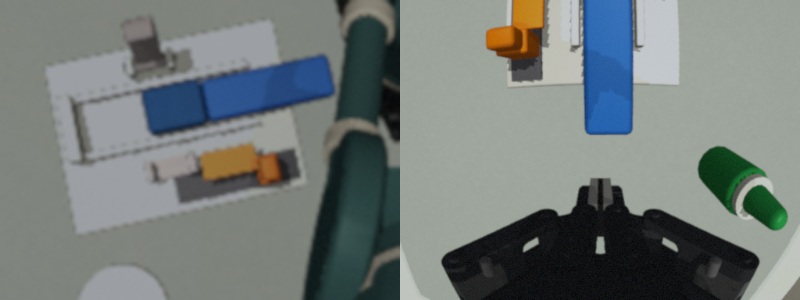

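The wrist view shows the case's slim end at (608,132), just ahead of the shut fingers at (600,185), nearly in line. The spray is clear to the right.

```bash
python3 go.py 0,-172,14 0,-160,14 0,-150,14 0,-105,14
```

```text
t 1.95 hold [  -6.3 -179.7   53.8] F_hold [-0.4 -0.4  1. ] yaw-hold deg 89.4 axis [-0.  0. -1.] w -0.0
0,-172,14 [ 0.44  0.89 -3.98]
0,-160,14 [ 0.16  2.06 -3.98]
0,-150,14 [-0.07  3.03 -3.98]
0,-105,14 [-1.1   7.41 -3.98]
```

Call:
drive_tool([
  {"hand":0,"offset":[0.5,0.5,-2.5],"angular":[0,0,0]},
  {"hand":0,"offset":[0.5,0.5,-4],"angular":[0,0,0]},
  {"hand":0,"offset":[0.5,0.5,-4],"angular":[0,0,0]},
  {"hand":0,"offset":[0.3,1.5,-4],"angular":[0,0,0]},
  {"hand":0,"offset":[0.1,2.3,-4],"angular":[0,0,0]},
  {"hand":0,"offset":[0.0,2.9,-4],"angular":[0,0,0]},
  {"hand":0,"offset":[-0.2,3.5,-4],"angular":[0,0,0]},
  {"hand":0,"offset":[-0.3,4.1,-4],"angular":[0,0,0]},
])

```text
time: 2.95
tool_pos: [0.5163, -0.045, 0.0214]
tcp_rot: [1.963, 2.452, -0.0]
wrist_force: [0.4, -0.9, -0.2]
width: -0.003
```

```bash
python3 go.py 0,-115,14 0,-105,14 0,-100,14
```

```text
t 2.95 hold [ 1.000e-01 -1.385e+02  1.340e+01] F_hold [ 0.2 -0.9 -0.2] yaw-hold deg 89.4 axis [ 0. -0. -1.] w -0.0
0,-115,14 [-0.54  2.28  0.06]
0,-105,14 [-0.77  3.26  0.06]
0,-100,14 [-0.89  3.74  0.06]
```

Call:
drive_tool([
  {"hand":0,"offset":[-0.2,0.6,0],"angular":[0,0,0]},
  {"hand":0,"offset":[-0.3,1.2,0],"angular":[0,0,0]},
  {"hand":0,"offset":[-0.4,1.8,0],"angular":[0,0,0]},
  {"hand":0,"offset":[-0.5,2.3,0],"angular":[0,0,0]},
  {"hand":0,"offset":[-0.6,2.7,0],"angular":[0,0,0]},
  {"hand":0,"offset":[-0.7,3.0,0],"angular":[0,0,0]},
  {"hand":0,"offset":[-0.75,3.2,0],"angular":[0,0,0]},
  {"hand":0,"offset":[-0.8,3.3,0],"angular":[0,0,0]},
])

```text
time: 3.95
tool_pos: [0.5084, -0.0124, 0.0213]
tcp_rot: [-1.964, -2.452, 0.0]
wrist_force: [0.2, -0.6, -0.2]
width: -0.0
```

```bash
python3 go.py
```

```text
t 3.95 hold [  -0.2 -104.9   13.3] F_hold [ 0.  -0.6 -0.2] yaw-hold deg 89.4 axis [-0. -0. -1.] w -0.0
```

Not at the stop yet; continue in 1 mm steps.

Call:
drive_tool([
  {"hand":0,"offset":[0,0.15,0],"angular":[0,0,0]},
  {"hand":0,"offset":[-0.1,0.3,0],"angular":[0,0,0]},
  {"hand":0,"offset":[-0.1,0.4,0],"angular":[0,0,0]},
  {"hand":0,"offset":[-0.1,0.5,0],"angular":[0,0,0]},
  {"hand":0,"offset":[-0.1,0.5,0],"angular":[0,0,0]},
])

```text
time: 4.58
tool_pos: [0.5075, -0.0074, 0.0213]
tcp_rot: [-1.964, -2.452, -0.0]
wrist_force: [0.6, 0.1, 0.4]
width: 0.0
```

```bash
python3 go.py
```

```text
t 4.58 hold [  0.1 -99.8  13.3] F_hold [ 0.6 -0.1  0.4] yaw-hold deg 89.4 axis [ 0.  0. -1.] w 0.0
```

```bash
python3 - <<'E'
from workcell import bot
import cv2,numpy as np
a=bot.read_camera("scene")["frame"][130:220,170:290];b=bot.read_camera("wrist")["frame"]
cv2.imwrite("pics/p2.png",np.hstack([cv2.resize(a,(400,300),interpolation=cv2.INTER_CUBIC),cv2.resize(b,(400,300))]))
E
```

```text
(no output)
```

View pics/p2.png

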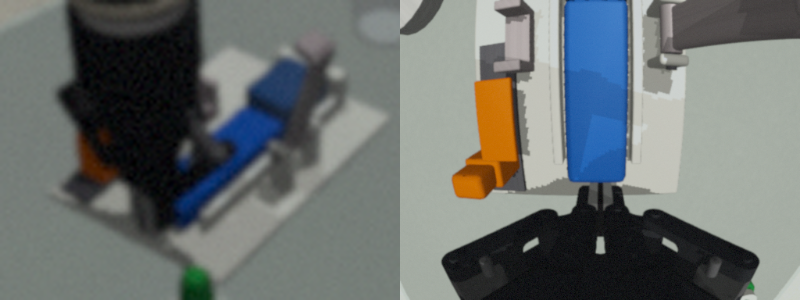

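The wrist view shows the fingertips right at the case's end (598,182), and the cap is near the stop in the scene view. I'll keep pushing until force appears.

Call:
drive_tool([
  {"hand":0,"offset":[0,0.15,0],"angular":[0,0,0]},
  {"hand":0,"offset":[-0.1,0.3,0],"angular":[0,0,0]},
  {"hand":0,"offset":[-0.1,0.4,0],"angular":[0,0,0]},
])

```text
time: 5.05
tool_pos: [0.5088, -0.0067, 0.0222]
tcp_rot: [1.956, 2.449, -0.003]
wrist_force: [3.1, -16.8, -0.8]
width: 0.001
```

```bash
python3 go.py
```

```text
t 5.05 hold [  1.5 -99.4  14.2] F_hold [ -0.8 -17.   -0.8] yaw-hold deg 89.5 axis [ 0.005 -0.006 -1.   ] w 0.0
```

The case is home, with 17 N against the stop. I'll back off, rise and move outside the clip.

```bash
python3 go.py 0,-115,14 0,-115,160 95,0,160 95,0,95
```

```text
t 5.05 hold [  1.5 -99.4  14.2] F_hold [ -0.8 -17.   -0.8] yaw-hold deg 89.5 axis [ 0.005 -0.006 -1.   ] w 0.0
0,-115,14 [ 0.21 -1.55 -0.02]
0,-115,160 [ 0.21 -1.55 14.58]
95,0,160 [ 6.82 11.82 14.58]
95,0,95 [ 6.82 11.82  8.08]
```

Call:
drive_tool([
  {"hand":0,"offset":[0.3,-1.9,0],"angular":[0,0,0]},
  {"hand":0,"offset":[0.3,-1.9,5],"angular":[0,0,0]},
  {"hand":0,"offset":[0.3,-1.9,10],"angular":[0,0,0]},
  {"hand":0,"offset":[0.3,-1.9,15],"angular":[0,0,0]},
  {"hand":0,"offset":[3.5,3,15],"angular":[0,0,0]},
  {"hand":0,"offset":[7,7,15],"angular":[0,0,0]},
  {"hand":0,"offset":[7,11.5,15],"angular":[0,0,0]},
  {"hand":0,"offset":[7,11.5,15],"angular":[0,0,0]},
])

```text
time: 6.05
tool_pos: [0.5763, 0.114, 0.1708]
tcp_rot: [-1.959, -2.454, -0.0]
wrist_force: [-0.3, -0.3, 0.0]
width: 0.003
```

```bash
python3 - <<'E'
from workcell import bot
import cv2,numpy as np
a=bot.read_camera("scene")["frame"][130:220,170:290];b=bot.read_camera("wrist")["frame"]
cv2.imwrite("pics/p3.png",np.hstack([cv2.resize(a,(400,300),interpolation=cv2.INTER_CUBIC),cv2.resize(b,(400,300))]))
E
python3 go.py 95,0,95 57,0,95 37,0,92 18,0,83 4,0,70 -10,0,53 -17,0,38
```

```text
t 6.15 hold [ 94.    0.2 162.8] F_hold [ 0.2 -0.6 -0.5] yaw-hold deg 89.5 axis [-0.001 -0.    -1.   ] w -0.0
95,0,95 [ 0.1   0.   -6.78]
57,0,95 [-3.6  -0.87 -6.78]
37,0,92 [-5.54 -1.32 -7.08]
18,0,83 [-7.39 -1.76 -7.98]
4,0,70 [-8.76 -2.08 -9.28]
-10,0,53 [-10.12  -2.4  -10.98]
-17,0,38 [-10.8   -2.56 -12.48]
```

View pics/p3.png

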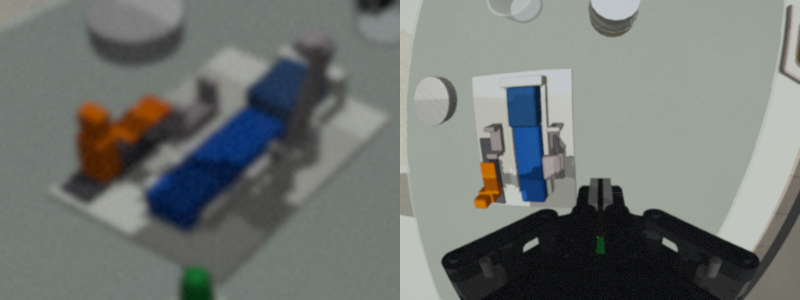

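The wrist view shows the cap flush on the stop (525,85) and the clip arm upright at (552,165), left of the fingers. Lowering beside the clip, then sweeping it over.

Call:
drive_tool([
  {"hand":0,"offset":[0.2,0,-5],"angular":[0,0,0]},
  {"hand":0,"offset":[0.2,0,-6.8],"angular":[0,0,0]},
  {"hand":0,"offset":[-0.8,-0.2,-6.8],"angular":[0,0,0]},
  {"hand":0,"offset":[-1.8,-0.4,-6.8],"angular":[0,0,0]},
  {"hand":0,"offset":[-2.8,-0.7,-6.8],"angular":[0,0,0]},
  {"hand":0,"offset":[-3.6,-0.9,-6.8],"angular":[0,0,0]},
  {"hand":0,"offset":[-4.6,-1.1,-7],"angular":[0,0,0]},
  {"hand":0,"offset":[-5.5,-1.3,-7.1],"angular":[0,0,0]},
])

```text
time: 7.15
tool_pos: [0.5209, 0.0984, 0.1004]
tcp_rot: [1.963, 2.452, 0.0]
wrist_force: [0.7, -0.2, -0.8]
width: -0.002
```

```bash
python3 go.py 37,0,92 18,0,83 4,0,70 -10,0,53 -17,0,38
```

```text
t 7.15 hold [37.3  0.1 92.4] F_hold [ 0.6 -0.4 -0.8] yaw-hold deg 89.4 axis [ 0. -0. -1.] w -0.0
37,0,92 [-0.03 -0.02 -0.04]
18,0,83 [-1.88 -0.45 -0.94]
4,0,70 [-3.24 -0.77 -2.24]
-10,0,53 [-4.6  -1.09 -3.94]
-17,0,38 [-5.29 -1.25 -5.44]
```

Call:
drive_tool([
  {"hand":0,"offset":[-0.9,-0.2,-0.4],"angular":[0,0,0]},
  {"hand":0,"offset":[-1.9,-0.45,-0.9],"angular":[0,0,0]},
  {"hand":0,"offset":[-2.6,-0.6,-1.6],"angular":[0,0,0]},
  {"hand":0,"offset":[-3.3,-0.8,-2.3],"angular":[0,0,0]},
  {"hand":0,"offset":[-4,-0.9,-3.1],"angular":[0,0,0]},
  {"hand":0,"offset":[-4.6,-1.1,-4],"angular":[0,0,0]},
  {"hand":0,"offset":[-5,-1.2,-4.6],"angular":[0,0,0]},
  {"hand":0,"offset":[-5.3,-1.25,-5.2],"angular":[0,0,0]},
])

```text
time: 8.15
tool_pos: [0.4681, 0.0859, 0.0477]
tcp_rot: [-1.964, -2.452, 0.001]
wrist_force: [-0.1, -0.7, 1.3]
width: -0.0
```

```bash
python3 - <<'E'
from workcell import bot
import cv2,numpy as np
a=bot.read_camera("scene")["frame"][130:220,170:290];b=bot.read_camera("wrist")["frame"]
cv2.imwrite("pics/p4.png",np.hstack([cv2.resize(a,(400,300),interpolation=cv2.INTER_CUBIC),cv2.resize(b,(400,300))]))
E
python3 go.py -20,0,38
```

```text
t 8.25 hold [-17.8   0.1  39.2] F_hold [-1.3 -0.2 -0.4] yaw-hold deg 89.4 axis [-0.002 -0.    -1.   ] w 0.0
-20,0,38 [-0.21 -0.06 -0.12]
```

View pics/p4.png

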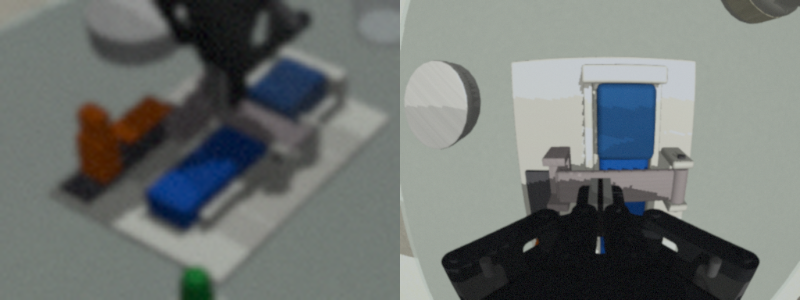

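The wrist view shows the arm lying across the case with its tip at the catch (557,160) and the cap still on the stop. Pressing it fully down.

Call:
drive_tool([
  {"hand":0,"offset":[-0.3,0,-0.1],"angular":[0,0,0]},
  {"hand":0,"offset":[-0.5,-0.1,-0.2],"angular":[0,0,0]},
  {"hand":0,"offset":[-0.5,-0.1,-0.3],"angular":[0,0,0]},
  {"hand":0,"offset":[-0.5,-0.1,-0.4],"angular":[0,0,0]},
  {"hand":0,"offset":[-0.5,-0.1,-0.4],"angular":[0,0,0]},
])

```text
time: 8.88
tool_pos: [0.4634, 0.085, 0.0458]
tcp_rot: [-1.963, -2.452, 0.001]
wrist_force: [-5.6, -1.2, 12.8]
width: -0.001
```

```bash
python3 go.py
```

```text
t 8.88 hold [-21.7   0.2  37.8] F_hold [-5.8  0.1 12.8] yaw-hold deg 89.4 axis [-0.001 -0.    -1.   ] w -0.0
```

The clip is bottomed: 12.8 N at z=37.8 against the expected 38. Next, the lock.

```bash
python3 go.py -21,0,100 -66,-120,100 -66,-120,51
```

```text
t 8.88 hold [-21.7   0.2  37.8] F_hold [-5.8  0.1 12.8] yaw-hold deg 89.4 axis [-0.001 -0.    -1.   ] w -0.0
-21,0,100 [ 0.07 -0.01  6.22]
-66,-120,100 [ -1.56 -12.72   6.22]
-66,-120,51 [ -1.56 -12.72   1.32]
```

Call:
drive_tool([
  {"hand":0,"offset":[0,0,3],"angular":[0,0,0]},
  {"hand":0,"offset":[0,0,6.4],"angular":[0,0,0]},
  {"hand":0,"offset":[-0.5,-4,6.4],"angular":[0,0,0]},
  {"hand":0,"offset":[-1,-9,6.4],"angular":[0,0,0]},
  {"hand":0,"offset":[-1.5,-12.7,6.4],"angular":[0,0,0]},
  {"hand":0,"offset":[-1.5,-12.7,4],"angular":[0,0,0]},
  {"hand":0,"offset":[-1.5,-12.7,1.5],"angular":[0,0,0]},
  {"hand":0,"offset":[-1.5,-12.7,1.5],"angular":[0,0,0]},
])

```text
time: 9.88
tool_pos: [0.4462, -0.0418, 0.0575]
tcp_rot: [-1.962, -2.449, 0.004]
wrist_force: [-1.0, 0.3, 0.4]
width: 0.002
```

```bash
python3 - <<'E'
from workcell import bot
import cv2,numpy as np
a=bot.read_camera("top")["frame"][180:280,175:308];b=bot.read_camera("wrist")["frame"]
cv2.imwrite("pics/p5.png",np.hstack([cv2.resize(a,(400,300),interpolation=cv2.INTER_CUBIC),cv2.resize(b,(400,300))]))
E
python3 go.py -66,-95,51 -66,-55,51 -66,-50,51
```

```text
t 9.97 hold [ -65.2 -120.    51.6] F_hold [-0.2  0.3 -0.6] yaw-hold deg 89.4 axis [-0.  0. -1.] w -0.0
-66,-95,51 [-0.65  2.41 -0.06]
-66,-55,51 [-1.57  6.3  -0.06]
-66,-50,51 [-1.68  6.79 -0.06]
```

View pics/p5.png

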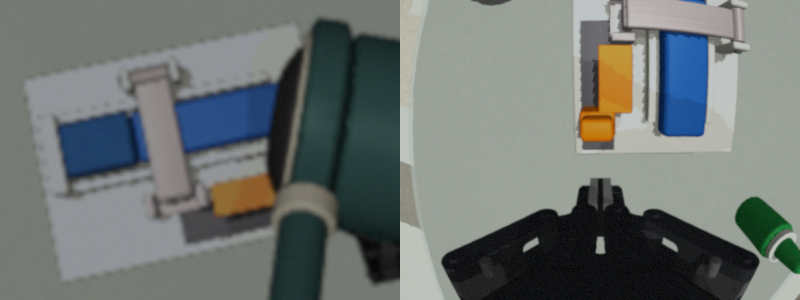

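The clip lies across the case in its catch (175,200 in the top crop), and the knob at (597,125) is in line with the fingers at (600,185). Pushing the lock.

Call:
drive_tool([
  {"hand":0,"offset":[-0.4,1.3,-0.1],"angular":[0,0,0]},
  {"hand":0,"offset":[-0.6,2.2,-0.1],"angular":[0,0,0]},
  {"hand":0,"offset":[-0.8,3.1,-0.1],"angular":[0,0,0]},
  {"hand":0,"offset":[-1,4,-0.1],"angular":[0,0,0]},
  {"hand":0,"offset":[-1.2,4.9,-0.1],"angular":[0,0,0]},
  {"hand":0,"offset":[-1.4,5.6,-0.1],"angular":[0,0,0]},
  {"hand":0,"offset":[-1.5,6.2,-0.1],"angular":[0,0,0]},
  {"hand":0,"offset":[-1.6,6.5,-0.1],"angular":[0,0,0]},
])

```text
time: 10.98
tool_pos: [0.4326, 0.0234, 0.0583]
tcp_rot: [1.963, 2.452, 0.001]
wrist_force: [1.0, -1.9, 0.1]
width: -0.002
```

```bash
python3 go.py
```

```text
t 10.97 hold [-65.7 -52.7  50.3] F_hold [ 0.5 -2.   0.1] yaw-hold deg 89.4 axis [ 0.001  0.    -1.   ] w -0.0
```

Call:
drive_tool([
  {"hand":0,"offset":[0,0.2,0],"angular":[0,0,0]},
  {"hand":0,"offset":[-0.1,0.4,0],"angular":[0,0,0]},
  {"hand":0,"offset":[-0.1,0.6,0],"angular":[0,0,0]},
  {"hand":0,"offset":[-0.1,0.6,0],"angular":[0,0,0]},
])

```text
time: 11.48
tool_pos: [0.4318, 0.0271, 0.0583]
tcp_rot: [1.96, 2.452, -0.004]
wrist_force: [0.9, -9.5, -0.0]
width: 0.001
```

```bash
python3 go.py
```

```text
t 11.47 hold [-65.7 -48.9  50.3] F_hold [-1.3 -9.5 -0. ] yaw-hold deg 89.5 axis [ 0.001 -0.004 -1.   ] w 0.0
```

The lock has reached its end stop: 9.5 N at y=-48.9, against about -49.5 expected. Retreating to check.

Call:
drive_tool([
  {"hand":0,"offset":[0.4,-2,0],"angular":[0,0,0]},
  {"hand":0,"offset":[0.4,-2,5],"angular":[0,0,0]},
  {"hand":0,"offset":[0.4,-6,10],"angular":[0,0,0]},
  {"hand":0,"offset":[0.4,-12,14],"angular":[0,0,0]},
  {"hand":0,"offset":[0.4,-17,16],"angular":[0,0,0]},
  {"hand":0,"offset":[0.4,-22,16],"angular":[0,0,0]},
  {"hand":0,"offset":[0.4,-22,16],"angular":[0,0,0]},
  {"hand":0,"offset":[0.4,-22,16],"angular":[0,0,0]},
])

```text
time: 12.48
tool_pos: [0.4347, -0.1902, 0.2174]
tcp_rot: [-1.964, -2.449, -0.001]
wrist_force: [0.1, -0.0, -0.6]
width: -0.0
```

```bash
python3 - <<'E'
from workcell import bot
import cv2,numpy as np,pickle
from h import *
T=bot.read_camera("top");a=T["frame"]
d=pickle.load(open("c0.pkl","rb"))["top"]["frame"]
r=lambda f:cv2.resize(f[175:275,180:280],(400,400),interpolation=cv2.INTER_CUBIC)
cv2.imwrite("pics/p6.png",np.hstack([r(a),cv2.resize(a,(400,400))]))
h=Hold(*np.load("q.npy"))
px=lambda *p:((proj(T,h.w(p))-[180,175])*4).round()
print("knob",px(-66,-33,63),"slim end",px(0,-90,28),"cap",px(0,70,40),"tip",px(-46,0,38),"tongue end",px(-66,19,43))
E
python3 go.py
```

```text
knob [282. 304.] slim end [363. 157.] cap [ 58. 220.] tip [211. 280.] tongue end [182. 327.]
t 12.53 hold [-112.4 -260.7  209.4] F_hold [-0.6  0.2  0. ] yaw-hold deg 89.4 axis [-0.002  0.002 -1.   ] w -0.0
```

View pics/p6.png

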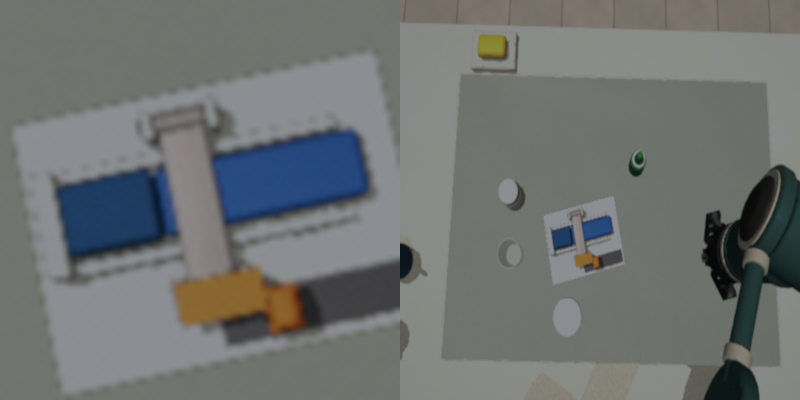

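The picture shows the cap on the stop (60,220), the clip in its catch and the tongue over its tip (178..265, 300). The knob is at (287,305), close to the predicted (282,304). Jar, cup, spray and tin are standing, and the arm is clear.

```bash
python3 -c "
from workcell import bot
print(bot.finish_job())"
```

```text
the job is handed in; nothing more can be done
None
```

I pushed the case home, swung the clip down into its catch, then slid the lock to its end, and handed the job in at about 12.5 s of the 48 s allowed. No verdict is reported.

| Part | Contact force (N) | Position at contact (holder frame) |
|---|---|---|
| Case at end stop | 17 | fingers at y = -99.4 mm |
| Clip in catch | 12.8 | z = 37.8 mm, 38 expected |
| Lock at end stop | 9.5 | fingers at y = -48.9 mm, about -49.5 expected |

- **Final top view:** the cap is against the stop, the clip lies across the case and the tongue is over its tip. The jar, cup, spray and tin are standing and look unmoved, and the arm is clear.
- **Small disagreement:** in that picture the knob and the case end sit 4–5 enlarged pixels from where I predicted, about 2–3 mm. That is close to the calibration error, so I relied on the contact forces for both.

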